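# Wipe the cover, open the filter box and hold up the filter plate

## Robot

A 7-joint arm with a two-finger parallel gripper is mounted at the origin on a cart in front of the work surface, level with it; the furniture and walls round the work are solid. World frame = base frame: x ahead of the robot, y to its left, z up, the work surface at z = 0. Lengths are in m, angles in rad, forces in N, time in s.
With the tool pointing down it reaches from about 0.35 to 0.9 m from the base axis. Payload 8.1 kg.
Tool frame: the origin (TCP) lies midway between the tips of the shut fingers; the grasp point (between the pads) lies arm.grasp_offset behind it (arm.grasp_offset is the distance from the TCP to the grasp point, in m); z points along the fingers, y is the line along which they close (so a half turn about z gives the same grasp; the last joint's range is limited). The gripper opens to 92 mm and grips with 3 to 60 N. Pads are 19 mm wide; open, the fingers measure 130 mm over their backs; the gripper's body (75 mm by 190 mm) begins 47 mm behind the grasp point.
Start: joints at [1.2, 0.434, 0.025, 1.573, -0.012, 1.134, -0.075], TCP at [0.165, -0.603, 0.227] pointing down, gripper open.
Joint ranges: [-2.62, 2.62], [-0.44, 2.09], [-1.27, 1.32], [0.08, 2.57], [-1.32, 4.46], [0.12, 2], [-2.74, 2.74]. Speed limits (rad/s): [2.22, 2.22, 3.01, 3.01, 3.14, 3.14, 3.14].

## Interface

Orientations are given as a rotation vector (axis times angle).
In Python, from cell import observe, imaging, arm gives the robot as it stands.
- The arm moves only by the tool apply_moves, never from a script. Its argument "commands" is a list of rows, each a list of 5 numbers: the opening in per cent of the stroke, from 0 (shut) to 100 (fully open), then the shift along the world's x, y, z in units of 0.06 m (1.0 is 0.06 m), then the turn about the world's z in units of 0.5 rad (1.0 is 0.5 rad). A call has 1 to 12 rows; each row shifts and turns the commanded pose from where the row before left it; what a row does not reach is not made up. A row lasts 1/8 s, in which the tool goes at most 62.5 mm and 10.7 degrees, less where a joint would pass 70% of its speed; a pose out of reach is approached as far as the arm can. A call with a number of a shift or a turn outside -1 to 1 is refused whole. A call with a gripper value outside its range is refused whole. The fingers move at their own pace and stop on an object; "newtons" is the grip in N (left out, the last holds). Time passes only in rows, so rows that do not move let the fingers close. It gives the time, the measured TCP pose, the force, the opening and the grip force at its end, in the units of the state.
- observe(): the state, without advancing time (a new reading comes with each control period).
- imaging.get_image(name): name is "scene" or "top" or "wrist"; returns (picture, depth): 384x512x3 uint8, red, green, blue; 384x512 float32, m along the optical axis (not along the pixel's ray), 0 where there is no reading.
- imaging.camera_params(name): a dict with "camera_matrix" (3x3 intrinsics, pixels), "origin" and "rotation" of the camera in the world; the wrist camera has in their place "tool_from_camera" (4x4, takes a point from camera to tool coordinates, whose origin is the TCP and whose axes are the flange's). Camera axes: x right, y up, looking along -z (the intrinsics and any distortion apply to the point x, -y, -z); pixel columns grow to the right and rows downward; lengths in m; the calibration is good to about 2 mm. A picture is of the moment at which its call begins: read the wrist's pose just before it. camera_params takes no time and is no camera call.
- arm.sign_off(): hands the job in; it is judged then, once.
The state is a dict: "clock": time; "joints": joint angles; "dq": joint speeds; "joint_efforts": joint torques, N m; "position": TCP position; "ee_rot": TCP orientation; "force": force on the tool from outside, world axes, zero at the start; "ft_torque": the same for the moment, N m; "width": opening from 0.0 (shut) to 1.0 (fully open); "gripper_force": force on a finger pad.
Only numpy, scipy, OpenCV 4.12 (cv2) and the standard library are available. Lean on these libraries where they do the work, as an engineer would, in place of code of your own. Each camera call takes 0.05 s, during which the arm holds its last target. There are 200 camera calls.

## Task

Take the cork block, wipe the three wood chips off the shut cover of the grey filter box with it, and set the block back down on the table. Then lift the cover by its handle until it stands upright by itself, draw the filter plate out by its tab, and finish holding it in the gripper, upright and still, over the middle of the steel tray with its lower edge about 15 cm above it. Leave the cover open and do not disturb the jar, the loupe or the tape roll.

Things in the scene. Friction and masses are not known exactly. Their poses are not given: they have to be found in the camera images.
- filter_box: grey metal filter housing, fixed, 150 x 150 x 85 mm high, walls 5, inner floor at z = 6 mm; louvres on its front (-x), black hose spigot on its rear. Origin at the centre of its underside, z up. The shut cover's top is at z = 93, over x -73..75, y -76..76 mm. Chip centres start at x 10..40, y -52..16 mm (this frame), so the cover's +y end is free for setting the block on
- flap (a joint): hinge of the cover, rad: 0 shut, 1.57 upright, stop at 1.75; axis along the box's y at its rear top edge, box frame x = 75, z = 85 mm; the front edge lifts and swings to the rear. Friction hinge: stays at any angle where it is let go; about 3 N at the handle moves it. Cover 148 (x) x 152 (y) x 8 mm, 0.15 kg
- flap_handle (a point): middle of the round bar of the cover's steel bridge handle: 10 mm bar parallel to the hinge, 50 mm wide over its legs, axis 30 mm above the cover's top (shut: box frame x = -62, y = 0, z = 123 mm; 137 mm in front of and 38 mm above the hinge axis). Gripped over its two outer sides (50 mm) it turns between the fingers as the cover swings
- filter_plate: aluminium-framed plate hidden under the cover, 90 (x) x 10 (y) x 48 mm high, with a 30 x 10 x 22 mm pull tab mid-top (70 high in all), 60 to 130 g. Origin: centre of its lower edge, z up. Stands at box frame x = -20, y = 0, z = 6 mm, along the box's x, tab top at z = 76, in guides up to z = 44 (1.8 mm play a side); pulls straight up; 60 mm free either side of the tab
- cork_block: brown cork rubbing block 42 (x) x 62 (y) x 28 mm high, 50 g, on the table to the right front of the box; origin at the centre of its underside. Gripped over its 62 mm length it has a clear 62 mm wide wiping face
- chip_0: a loose flat wood chip about 25 x 17 x 7 mm, 12 g, lying on the shut cover, in its half towards the hinge; origin at the centre of its underside
- chip_1: a loose flat wood chip about 25 x 17 x 7 mm, 12 g, lying on the shut cover, in its half towards the hinge; origin at the centre of its underside
- chip_2: a loose flat wood chip about 25 x 17 x 7 mm, 12 g, lying on the shut cover, in its half towards the hinge; origin at the centre of its underside
- tray_in (a point): centre of the inner floor (3 mm above the table) of a fixed shallow steel tray 120 (x) x 100 (y) x 16 mm high, right of the box
- jar_umber: bystander: black-capped pigment jar, 42 mm across, 55 mm high, left front on the table; origin at the centre of its underside
- loupe: bystander: black eye loupe standing on its rim behind the box, 37 mm across, 38 mm high; origin at the centre of its underside
- tape_roll: bystander: roll of linen tape lying flat, 64 mm across, 19 mm high, left front on the table; origin at the centre of its underside

How it is judged:
By the outcome, as a careful person would: the job done as asked, in the order asked, and still so for the second after the job is handed in, while the arm keeps its last pose, push and grip.
It also fails if it takes over 64 s, if anything falls off the work surface, if the arm or the gripper's body presses on something with over 40 N, if the wrist force passes 120 N, or if a joint passes its speed limit or range.

## Working session

There is one attempt and no reset: what is moved stays moved. The work goes in short steps, Python scripts to look and compute and a tool call to move; the robot and the scene stay as the last step left them, time stands still between calls to the robot, and variables do not carry over. Pictures are saved under pics/ and viewed, at most 10 in all, crops included, and the job is handed in when it is done.

Besides the shell and the picture viewer there is one more tool, called as name([rows], argument=value, ...), one row to a line, values as JSON. apply_moves: Moves the arm, as the interface text tells. Its arguments: {"type":"object","properties":{"commands":{"type":"array"},"newtons":{"type":"number"}},"required":["commands"]}

```bash
mkdir -p pics; cat > h.py <<'E'
import numpy as np, cv2
from cell import observe, imaging, arm
from scipy.spatial.transform import Rotation as R
def cam(n,st=None):
    p=imaging.camera_params(n);K=np.array(p["camera_matrix"])
    if n!="wrist": return K,np.array(p["origin"]),np.array(p["rotation"])
    T=np.array(p["tool_from_camera"]);r=R.from_rotvec(st["ee_rot"]).as_matrix()
    return K,np.array(st["position"])+r@T[:3,3],r@T[:3,:3]
def pts(n,depth,st=None):
    K,o,r=cam(n,st);v,u=np.mgrid[:depth.shape[0],:depth.shape[1]]
    d=np.stack([(u-K[0,2])/K[0,0],-(v-K[1,2])/K[1,1],-np.ones_like(u,float)],-1)
    P=(d*depth[...,None])@r.T+o; P[depth<=0]=np.nan
    return P
def shoot(n):
    st=observe();im,d=imaging.get_image(n);return st,im,d,pts(n,d,st)
E
python3 - <<'E'
from h import *
st=observe();print({k:np.round(v,3) for k,v in st.items()},arm.grasp_offset)
for n in("top","scene"):
    st,im,d,P=shoot(n);np.savez("/tmp/%s.npz"%n,im=im,d=d,P=P)
    p=imaging.camera_params(n);print(p)
    cv2.imwrite("pics/%s0.png"%n,im[...,::-1])
E
```

```text
{'clock': np.float64(0.0), 'joints': array([ 1.2  ,  0.435,  0.025,  1.574, -0.012,  1.134, -0.075]), 'dq': array([-0.001, -0.001,  0.   ,  0.001,  0.001,  0.001,  0.   ]), 'joint_efforts': array([-0.0000e+00, -6.6786e+01,  9.8400e-01, -3.1446e+01, -6.1000e-02,
        4.3000e-02,  0.0000e+00]), 'position': array([ 0.165, -0.602,  0.226]), 'ee_rot': array([-3.112e+00, -4.190e-01,  1.000e-03]), 'force': array([-0.712, -0.106, -0.316]), 'ft_torque': array([ 0.021, -0.058,  0.006]), 'gripper_force': np.float64(0.0), 'width': np.float64(0.998)} 0.0188Traceback (most recent call last):
  File "<stdin>", line 4, in <module>
  File "h.py", line 15, in shoot
    st=observe();im,d=imaging.get_image(n);return st,im,d,pts(n,d,st)
                                                          ~~~^^^^^^^^
  File "h.py", line 12, in pts
    P=(d*depth[...,None])@r.T+o; P[depth<=0]=np.nan
      ~~~~~~~~~~~~~~~~~~~~~~~^~
ValueError: operands could not be broadcast together with shapes (384,512) (3,)
```

```bash
sed -i 's/np.array(p\["rotation"\])/R.from_rotvec(p["rotation"]).as_matrix()/' h.py
python3 - <<'E'
from h import *
print(imaging.camera_params("wrist"))
for n in("top","scene"):
    st,im,d,P=shoot(n);np.savez("/tmp/%s.npz"%n,im=im,d=d,P=P)
    p=imaging.camera_params(n);print(p,np.nanmin(P.reshape(-1,3),0),np.nanmedian(P[...,2]))
    cv2.imwrite("pics/%s0.png"%n,im[...,::-1])
E
```

```text
{'camera_matrix': array([[271.22617594,   0.        , 252.40854957],
       [  0.        , 271.22617594, 190.08420636],
       [  0.        ,   0.        ,   1.        ]]), 'tool_from_camera': array([[ 3.37409822e-04,  9.54636985e-01,  2.97771915e-01,
         8.15486994e-02],
       [ 9.99999860e-01, -4.43657823e-04,  2.89222679e-04,
         7.82238474e-04],
       [ 4.08211505e-04,  2.97771775e-01, -9.54637001e-01,
        -1.58523386e-01],
       [ 0.00000000e+00,  0.00000000e+00,  0.00000000e+00,
         1.00000000e+00]])}
{'camera_matrix': array([[447.81811362,   0.        , 265.57473194],
       [  0.        , 447.81811362, 191.58427128],
       [  0.        ,   0.        ,   1.        ]]), 'origin': array([ 0.3966767 , -0.18374963,  1.08114697]), 'rotation': array([ 0.13638622, -0.09862266, -1.54844101])} [-0.1175427  -1.14184994 -0.81920986] -0.0001466228944528858
{'camera_matrix': array([[453.02907133,   0.        , 250.85764035],
       [  0.        , 453.02907133, 193.82511369],
       [  0.        ,   0.        ,   1.        ]]), 'origin': array([-0.24943495, -0.67566491,  0.60489575]), 'rotation': array([ 0.97325813, -0.55051607, -0.89065748])} [-0.05298877 -0.76801211 -0.80788846] 0.03673239382420401
```

View pics/top0.png

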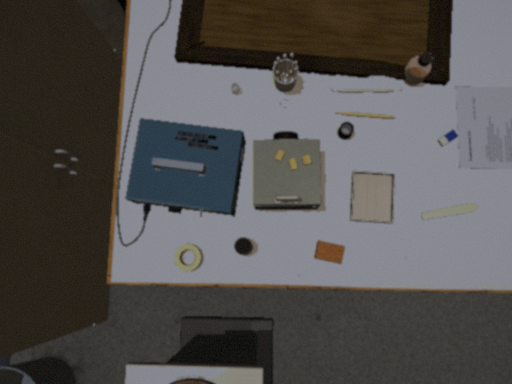

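View pics/scene0.png

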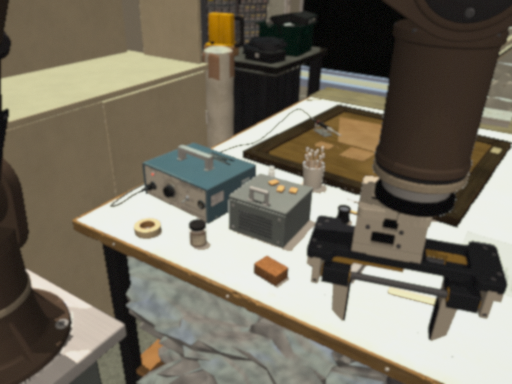

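```bash
python3 - <<'E'
from h import *
z=np.load("/tmp/top.npz");im,P=z["im"],z["P"]
hsv=cv2.cvtColor(im,cv2.COLOR_RGB2HSV)
def blob(m,name,z,box):
    u0,u1,v0,v1=box;mm=np.zeros(m.shape,np.uint8);mm[v0:v1,u0:u1]=m[v0:v1,u0:u1]
    cs,_=cv2.findContours(mm,0,2)
    K,o,r=cam("top")
    for c in cs:
        if cv2.contourArea(c)<12: continue
        q=c[:,0].astype(float)
        d=np.stack([(q[:,0]-K[0,2])/K[0,0],-(q[:,1]-K[1,2])/K[1,1],-np.ones(len(q))],-1)@r.T
        X=o+d*((z-o[2])/d[:,2])[:,None]
        (c0,s,a)=cv2.minAreaRect(X[:,:2].astype(np.float32)*1000)
        mk=np.zeros_like(mm);cv2.drawContours(mk,[c],-1,1,-1)
        print(name,"ctr mm",np.round(c0),"size",np.round(s),"ang",round(a,1),"depth z",np.round(np.nanpercentile(P[mk>0][:,2],[10,50,90]),3))
H,S,V=hsv[...,0],hsv[...,1],hsv[...,2]
print(hsv[252,329],hsv[155,279],hsv[180,270],hsv[196,372],hsv[200,287])
blob((S>120)&(H<20)&(V>60),"cork",.028,(310,350,235,268))
blob((S>80)&(H>12)&(H<35)&(V>100),"chip",.100,(255,320,142,175))
blob((P[...,2]>.085)&(P[...,2]<.103),"cover",.093,(245,330,125,215))
blob((P[...,2]>.108)&(P[...,2]<.14),"handle",.128,(245,330,125,215))
blob((P[...,2]>.008)&(P[...,2]<.03),"trayrim",.016,(340,405,165,230))
blob((V<70),"jar",.055,(230,262,232,262))
blob((P[...,2]>.02)&(P[...,2]<.07),"loupe",.038,(330,360,118,140))
E
```

```text
[ 13 160 113] [ 24 116 138] [33 27 94] [ 15  34 136] [20 24 63]
cork ctr mm [ 417. -307.] size [60. 38.] ang 79.8 depth z [0.027 0.029 0.031]
chip ctr mm [ 609. -218.] size [25. 18.] ang 0.9 depth z [0.098 0.1   0.104]
chip ctr mm [ 619. -247.] size [21. 18.] ang 0.9 depth z [0.098 0.101 0.103]
chip ctr mm [ 629. -188.] size [16. 24.] ang 69.7 depth z [0.098 0.101 0.104]
cover ctr mm [ 592. -204.] size [151. 151.] ang 1.0 depth z [0.092 0.094 0.098]
handle ctr mm [ 529. -205.] size [11. 47.] ang 1.0 depth z [0.124 0.128 0.13 ]
trayrim ctr mm [ 550. -411.] size [101. 121.] ang 87.0 depth z [0.001 0.004 0.015]
jar ctr mm [ 425. -110.] size [37. 37.] ang 46.2 depth z [0.054 0.057 0.059]
loupe ctr mm [ 709. -347.] size [33. 35.] ang 89.5 depth z [0.032 0.036 0.041]
```

Top view: box at (287,173), handle (287,199), chips (279,155), (293,163), (307,159), cork (329,252), tray (372,197). The measured sizes and heights fit the given ones. I'll move over the cork block.

apply_moves([
  [100, 0.525, 0.615, 0, -0.11],
  [100, 0.525, 0.615, 0, -0.11],
  [100, 0.525, 0.615, 0, -0.11],
  [100, 0.525, 0.615, 0, -0.11],
  [100, 0.525, 0.615, -0.2, -0.11],
  [100, 0.525, 0.615, -0.3, -0.11],
  [100, 0.525, 0.615, -0.3, -0.11],
  [100, 0.525, 0.615, -0.3, -0.12],
  [100, 0, 0, 0, 0],
  [100, 0, 0, 0, 0],
])

```text
clock: 1.4
position: [0.4169, -0.308, 0.1607]
ee_rot: [3.129, -0.277, -0.001]
force: [-1.3, -0.6, -0.5]
width: 1.002
gripper_force: 0.0
```

```bash
python3 - <<'E'
from h import *
st,im,d,P=shoot("wrist")
cv2.imwrite("pics/w1.png",im[...,::-1])
r=R.from_rotvec(st["ee_rot"]).as_matrix()
print(np.round(st["position"],4),"closing ang",np.degrees(np.arctan2(r[1,1],r[0,1]))%180,"zaxis",np.round(r[:,2],3),np.round(st["force"],1),np.round(st["joints"],2))
hsv=cv2.cvtColor(im,cv2.COLOR_RGB2HSV)
m=((hsv[...,1]>110)&(hsv[...,0]<20)&(P[...,2]>.022)&(P[...,2]<.04)).astype(np.uint8)
c=max(cv2.findContours(m,0,2)[0],key=cv2.contourArea)
mk=np.zeros_like(m);cv2.drawContours(mk,[c],-1,1,-1)
X=P[(mk>0)&m.astype(bool)]
print(cv2.minAreaRect((X[:,:2]*1000).astype(np.float32)),np.median(X[:,2]))
t=np.load("/tmp/top.npz")["P"][120:215,130:250]
print("teal max z",np.nanpercentile(t[...,2],[50,99.5]),"right edge y",np.nanmin(t[...,1][(t[...,2]>.06)]))
E
```

```text
[ 0.4169 -0.308   0.1607] closing ang 79.8713676172858 zaxis [-0.001 -0.    -1.   ] [-1.3 -0.6 -0.5] [ 0.57  0.33 -0.04  1.91  0.02  0.9  -1.23]
((418.25054931640625, -310.1878662109375), (60.234962463378906, 40.617313385009766), 78.73038482666016) 0.028530791704622555
teal max z [0.10419434 0.14292311] right edge y -0.10393875928245151
```

apply_moves([
  [100, 0.02, -0.03, -0.6, -0.02],
  [100, 0, 0, -0.6, 0],
  [100, 0, 0, -0.6, 0],
  [100, 0, 0, -0.4, 0],
  [100, 0, 0, -0.36, 0],
  [100, 0, 0, 0, 0],
  [40, 0, 0, 0, 0],
  [40, 0, 0, 0, 0],
  [40, 0, 0, 0, 0],
  [40, 0, 0, 0, 0],
  [40, 0, 0, 0, 0],
], newtons=25)

```text
clock: 2.82
position: [0.4188, -0.3096, 0.0077]
ee_rot: [3.127, -0.294, 0.001]
force: [-1.4, 0.3, 6.2]
width: 0.669
gripper_force: 25.0
```

apply_moves([
  [40, 0, 0, 0.6, 0],
  [40, 0, 0, 0.9, 0.1],
  [40, 0, 0, 0.9, 0.3],
  [40, 0.2, 0.1, 0.9, 0.3],
  [40, 0.4, 0.36, 0, 0.33],
  [40, 0.4, 0.36, 0, 0.33],
  [40, 0.4, 0.36, 0, 0.33],
  [40, 0.4, 0.36, 0, 0.33],
  [40, 0.4, 0.36, 0, 0.33],
  [40, 0.4, 0.36, 0, 0.33],
  [40, 0.4, 0.36, 0, 0.33],
  [40, 0.33, 0.04, 0, 0.33],
])

```text
clock: 4.32
position: [0.6192, -0.147, 0.2051]
ee_rot: [-2.307, -2.131, -0.001]
force: [0.1, 0.6, 0.2]
width: 0.677
gripper_force: 25.0
```

apply_moves([
  [40, 0, 0, 0, 0.21],
  [40, 0, 0, 0, 0],
  [40, 0, 0, 0, 0],
])

```text
clock: 4.7
position: [0.618, -0.1499, 0.205]
ee_rot: [-2.205, -2.237, 0.0]
force: [-0.3, 0.5, -0.4]
width: 0.673
gripper_force: 25.0
```

```bash
cat > s.py <<'E'
from h import *
st=observe();r=R.from_rotvec(st["ee_rot"]).as_matrix()
print(np.round(st["position"],4),"closing ang",np.degrees(np.arctan2(r[1,1],r[0,1]))%180,np.round(st["force"],1),np.round(st["joints"],2),st["width"],st["clock"])
E
python3 s.py
```

```text
[ 0.618  -0.1499  0.205 ] closing ang 0.8150703060867894 [-0.3  0.5 -0.4] [ 0.47  0.52 -0.48  1.54  0.25  1.14 -0.05] 0.6728989292480073 4.7
```

apply_moves([
  [40, 0.02, 0, -0.6, 0],
  [40, 0, 0, -0.6, 0],
  [40, 0, 0, -0.4, 0],
  [40, 0, 0, -0.1, 0],
  [40, 0, 0, -0.05, 0],
  [40, 0, 0, 0, 0],
  [40, 0, 0, 0, 0],
])

```text
clock: 5.58
position: [0.6201, -0.1499, 0.1011]
ee_rot: [2.202, 2.239, 0.001]
force: [-0.4, -0.1, -0.1]
width: 0.674
gripper_force: 25.0
```

apply_moves([
  [40, 0, 0, -0.03, 0],
  [40, 0, 0, 0, 0],
])

```text
clock: 5.82
position: [0.6202, -0.1499, 0.1006]
ee_rot: [2.202, 2.238, 0.001]
force: [-6.4, 0.9, 15.9]
width: 0.67
gripper_force: 25.0
```

apply_moves([
  [40, 0, -0.1, 0.015, 0],
  [40, 0, -0.22, 0, 0],
  [40, 0, -0.22, 0, 0],
  [40, 0, -0.22, 0, 0],
  [40, 0, -0.22, 0, 0],
  [40, 0, -0.22, 0, 0],
  [40, 0, -0.22, 0, 0],
  [40, 0, -0.22, 0, 0],
  [40, 0, -0.22, 0, 0],
  [40, 0, -0.2, 0, 0],
])

```text
clock: 7.08
position: [0.6208, -0.273, 0.1007]
ee_rot: [2.201, 2.24, 0.004]
force: [-0.3, 4.6, 9.6]
width: 0.669
gripper_force: 25.0
```

apply_moves([
  [40, 0, -0.2, 0, 0],
  [40, 0, -0.2, 0, 0],
  [40, 0, -0.2, 0, 0],
  [40, 0, 0, 0, 0],
  [40, 0, 0, 0.3, 0],
  [40, 0, 0, 0.6, 0],
  [40, 0, 0, 0.6, 0],
  [40, 0, 0, 0.3, 0],
  [40, 0, 0, 0, 0],
])

```text
clock: 8.2
position: [0.6203, -0.3091, 0.2088]
ee_rot: [2.2, 2.239, 0.002]
force: [-0.7, -0.7, -1.4]
width: 0.673
gripper_force: 25.0
```

```bash
python3 s.py; python3 - <<'E'
from h import *
for n in ("top","wrist"):
    st,im,d,P=shoot(n)
    if n=="top": im=cv2.resize(im[90:270,220:420],None,fx=3,fy=3)
    cv2.imwrite("pics/%s2.png"%n,im[...,::-1])
E
```

```text
[ 0.6203 -0.3091  0.2088] closing ang 0.9926067568683928 [-0.7 -0.7 -1.4] [ 0.65  0.6  -0.45  1.38  0.27  1.22  0.2 ] 0.6725760744162789 8.2
```

View pics/top2.png

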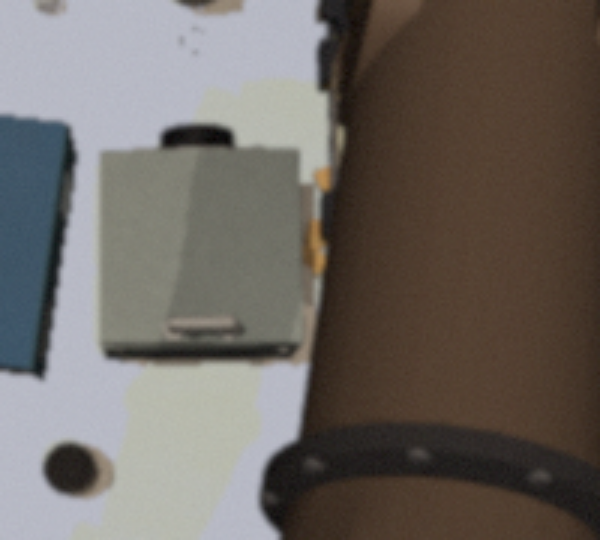

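View pics/wrist2.png

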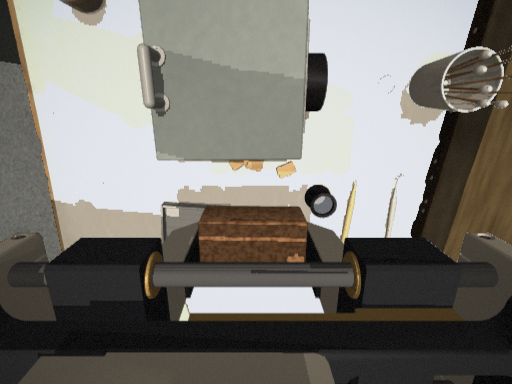

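Cover is clear: all three chips lie on the table beside the box (wrist pixels (237,166), (255,165), (286,170)). Next I return the block.

apply_moves([
  [40, -0.3, 0, 0, -0.3],
  [40, -0.4, 0, 0, -0.32],
  [40, -0.4, 0, 0, -0.32],
  [40, -0.4, 0, 0, -0.32],
  [40, -0.4, 0, 0, -0.32],
  [40, -0.4, 0, 0, -0.32],
  [40, -0.4, 0, -0.2, -0.32],
  [40, -0.4, 0, -0.3, -0.32],
  [40, -0.28, 0, -0.5, -0.32],
  [40, 0, 0, -0.6, -0.28],
  [40, 0, 0, -0.6, 0],
  [40, 0, 0, -0.6, 0],
])

```text
clock: 9.8
position: [0.4156, -0.3087, 0.037]
ee_rot: [-3.14, -0.028, 0.003]
force: [0.1, 0.1, 0.2]
width: 0.673
gripper_force: 25.0
```

apply_moves([
  [40, 0, 0, -0.3, 0],
  [40, 0, 0, -0.12, 0],
  [40, 0, 0, 0, 0],
  [40, 0, 0, 0, 0],
])

```text
clock: 10.3
position: [0.4171, -0.3096, 0.0146]
ee_rot: [3.141, 0.028, 0.001]
force: [1.1, -0.5, -0.3]
width: 0.672
gripper_force: 25.0
```

apply_moves([
  [40, 0, 0, -0.08, 0],
  [40, 0, 0, -0.03, 0],
  [40, 0, 0, 0, 0],
])

```text
clock: 10.68
position: [0.4169, -0.3094, 0.0077]
ee_rot: [3.141, 0.028, 0.0]
force: [-0.9, 0.2, 3.7]
width: 0.675
gripper_force: 25.0
```

apply_moves([
  [100, 0, 0, 0, 0],
  [100, 0, 0, 0, 0],
  [100, 0, 0, 0, 0],
  [100, 0, 0, 0.4, 0],
  [100, 0, 0, 0.9, 0],
  [100, 0, 0, 0.9, 0],
  [100, 0.3, 0.3, 0.9, 0],
  [100, 0.5, 0.5, 0.2, 0],
  [100, 0.5, 0.5, 0, 0],
  [100, 0.5, 0.4, 0, 0],
  [100, 0, 0, 0, 0],
  [100, 0, 0, 0, 0],
])

```text
clock: 12.18
position: [0.5241, -0.2078, 0.2051]
ee_rot: [3.141, 0.027, -0.002]
force: [-0.0, -0.8, -0.3]
width: 1.001
gripper_force: 0.0
```

```bash
python3 s.py; python3 - <<'E'
from h import *
st,im,d,P=shoot("wrist")
np.savez("/tmp/w.npz",im=im,P=P)
Q=P.reshape(-1,3);X=Q[(abs(Q[:,0]-.529)<.03)&(abs(Q[:,1]+.205)<.045)&(Q[:,2]>.112)&(Q[:,2]<.14)]
print(len(X),cv2.minAreaRect((X[:,:2]*1000).astype(np.float32)) if len(X) else 0,np.percentile(X[:,2],[50,98]))
C=Q[(Q[:,2]>.088)&(Q[:,2]<.098)&(abs(Q[:,0]-.6)<.1)&(abs(Q[:,1]+.2)<.09)]
print(len(C),np.median(C[:,2]),cv2.minAreaRect((C[:,:2]*1000).astype(np.float32)))
cv2.imwrite("pics/w3.png",im[...,::-1])
E
```

```text
[ 0.5241 -0.2078  0.2051] closing ang 91.00088788673206 [-0.  -0.8 -0.3] [ 0.41  0.37 -0.17  1.74  0.07  1.04 -1.34] 1.0013500527284052 12.175
593 ((530.5032958984375, -207.44161987304688), (10.063010215759277, 49.04965591430664), 1.7043681144714355) [0.12749416 0.12950237]
24704 0.09363748245237125 ((594.5725708007812, -205.8230438232422), (149.8735809326172, 153.0955047607422), 0.9715352058410645)
```

View pics/w3.png

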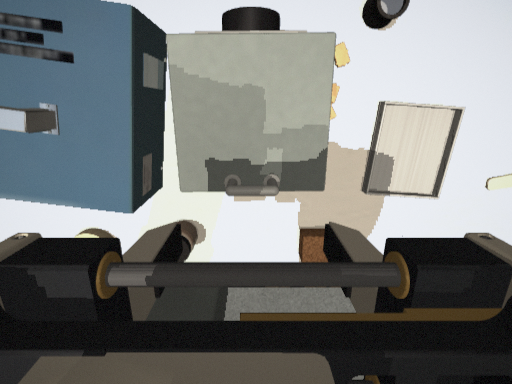

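apply_moves([
  [100, 0.1, 0.03, -0.5, 0],
  [100, 0, 0, -0.5, 0],
  [100, 0, 0, -0.5, 0],
  [100, 0, 0, -0.18, 0],
  [100, 0, 0, 0, 0],
  [45, 0, 0, 0, 0],
  [45, 0, 0, 0, 0],
  [45, 0, 0, 0, 0],
  [45, 0, 0, 0, 0],
  [45, 0, 0, 0, 0],
], newtons=15)

```text
clock: 13.48
position: [0.5308, -0.207, 0.1048]
ee_rot: [3.14, 0.026, 0.001]
force: [0.8, -1.9, 0.6]
width: 0.533
gripper_force: 15.0
```

```bash
python3 s.py; python3 - <<'E'
import numpy as np
th=np.radians(np.arange(0,96,5));x=-.137*np.cos(th)+.038*np.sin(th);z=.137*np.sin(th)+.038*np.cos(th)
y=np.arange(0,96,5)
for a,b,c in zip(y,np.diff(x)/.06,np.diff(z)/.06):print(a+5,round(b,3),round(c,3))
E
```

```text
[ 0.5308 -0.207   0.1048] closing ang 90.96433465720816 [ 0.8 -1.9  0.6] [ 0.4   0.48 -0.17  1.84  0.11  0.83 -1.38] 0.5334997997922357 13.475
5 0.064 0.197
10 0.081 0.19
15 0.097 0.183
20 0.113 0.173
25 0.127 0.163
30 0.141 0.151
35 0.154 0.138
40 0.165 0.124
45 0.175 0.11
50 0.184 0.094
55 0.192 0.077
60 0.198 0.06
65 0.202 0.043
70 0.205 0.025
75 0.207 0.007
80 0.206 -0.011
85 0.205 -0.029
90 0.201 -0.047
95 0.197 -0.064
```

Gripped (49 mm). Swing the first 30°, then check the force.

apply_moves([
  [45, 0.065, 0, 0.197, 0],
  [45, 0.081, 0.002, 0.19, 0],
  [45, 0.097, 0.002, 0.183, 0],
  [45, 0.113, 0.002, 0.173, 0],
  [45, 0.127, 0.002, 0.163, 0],
  [45, 0.141, 0.003, 0.151, 0],
  [45, 0, 0, 0, 0],
])

```text
clock: 14.35
position: [0.5673, -0.2061, 0.1691]
ee_rot: [3.14, 0.026, -0.003]
force: [-7.7, -4.3, 5.8]
width: 0.538
gripper_force: 15.0
```

apply_moves([
  [45, 0.15, 0.003, 0.14, 0],
  [45, 0.165, 0.003, 0.126, 0],
  [45, 0.175, 0.003, 0.112, 0],
  [45, 0.184, 0.003, 0.096, 0],
  [45, 0.192, 0.003, 0.079, 0],
  [45, 0.198, 0.003, 0.062, 0],
  [45, 0, 0, 0, 0],
])

```text
clock: 15.22
position: [0.6331, -0.2045, 0.2065]
ee_rot: [3.14, 0.027, 0.003]
force: [-1.3, -3.0, 6.2]
width: 0.538
gripper_force: 15.0
```

apply_moves([
  [45, 0.202, 0.003, 0.045, 0],
  [45, 0.205, 0.003, 0.027, 0],
  [45, 0.207, 0.003, 0.009, 0],
  [45, 0.206, 0.003, -0.009, 0],
  [45, 0.205, 0.003, -0.027, 0],
  [45, 0.201, 0.003, -0.047, 0],
  [45, 0, 0, 0, 0],
])

```text
clock: 16.1
position: [0.7078, -0.2026, 0.2056]
ee_rot: [3.141, 0.029, 0.005]
force: [2.3, -1.7, 5.2]
width: 0.537
gripper_force: 15.0
```

apply_moves([
  [75, 0, 0, 0, 0],
  [75, 0, 0, 0, 0],
  [75, 0, 0, 0, 0],
  [75, 0, 0, 0.4, 0],
  [75, 0, 0, 0.7, 0],
  [75, 0, 0, 0.7, 0],
  [75, 0, 0, 0.6, 0],
  [75, -0.5, 0, 0, 0],
  [75, -0.7, 0, 0, 0],
  [75, -0.7, 0, 0, 0],
  [75, -0.5, 0, 0, 0],
  [75, 0, 0, 0, 0],
])

```text
clock: 17.6
position: [0.5598, -0.2032, 0.3498]
ee_rot: [3.141, 0.026, 0.001]
force: [-0.2, 0.0, 0.3]
width: 0.75
gripper_force: 0.0
```

```bash
python3 s.py; python3 - <<'E'
from h import *
for n in("wrist","scene"):
    st,im,d,P=shoot(n);Q=P.reshape(-1,3)
    np.savez("/tmp/%s4.npz"%n,im=im,P=P)
    a=im if n=="wrist" else cv2.resize(im[120:280,160:400],None,fx=2,fy=2)
    cv2.imwrite("pics/%s4.png"%n,a[...,::-1])
    C=Q[(Q[:,2]>.12)&(Q[:,2]<.225)&(abs(Q[:,0]-.69)<.06)&(abs(Q[:,1]+.2)<.07)]
    if len(C)>50: print(n,len(C),"flap x vs z fit",np.polyfit(C[:,2]-.085,C[:,0],1),C[:,2].max())
    T=Q[(Q[:,2]>.04)&(Q[:,2]<.085)&(Q[:,0]>.535)&(Q[:,0]<.61)&(abs(Q[:,1]+.204)<.04)]
    if len(T)>10: print(n,len(T),T.min(0),T.max(0),np.median(T,0))
E
```

```text
[ 0.5598 -0.2032  0.3498] closing ang 90.9385426879415 [-0.2  0.   0.3] [ 0.37  0.32 -0.16  1.44  0.05  1.38 -1.34] 0.7502334991455268 17.6
wrist 1331 flap x vs z fit [0.17732463 0.65465331] 0.22499433732303487
wrist 292 [ 0.53517175 -0.21924923  0.04208775] [ 0.60967847 -0.20063838  0.07829439] [ 0.57686386 -0.20663444  0.05586256]
scene 2051 flap x vs z fit [0.01040704 0.66707716] 0.2249953855347045
scene 124 [ 0.55607259 -0.21742744  0.04073339] [ 0.60952341 -0.20002253  0.08093899] [ 0.57554689 -0.20844699  0.06664288]
```

View pics/wrist4.png

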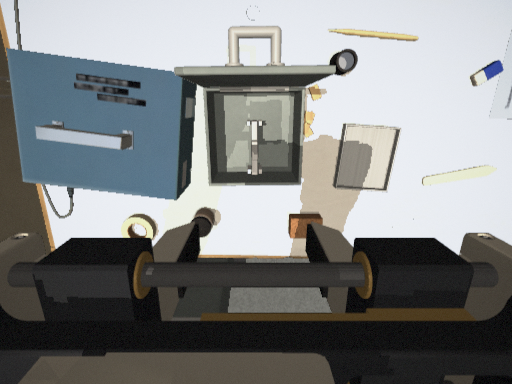

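View pics/scene4.png

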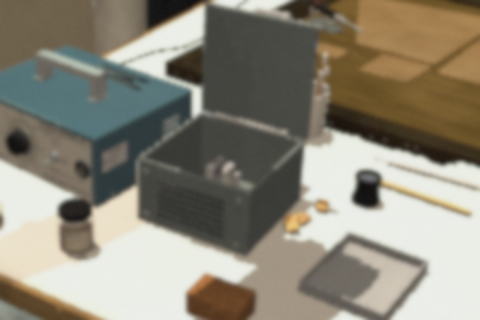

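```bash
python3 - <<'E'
from h import *
for n in("wrist4","scene4"):
    Q=np.load("/tmp/%s.npz"%n)["P"].reshape(-1,3)
    T=Q[(Q[:,2]>.066)&(Q[:,2]<.082)&(Q[:,0]>.54)&(Q[:,0]<.61)&(abs(Q[:,1]+.206)<.03)]
    print(n,len(T),np.percentile(T,[2,50,98],axis=0).round(4) if len(T) else 0)
    W=Q[(Q[:,2]>.08)&(Q[:,2]<.09)&(abs(Q[:,0]-.59)<.09)&(abs(Q[:,1]+.206)<.09)]
    print(cv2.minAreaRect((W[:,:2]*1000).astype(np.float32)))
E
```

```text
wrist4 130 [[ 0.5576 -0.2111  0.0691]
 [ 0.5727 -0.2062  0.0763]
 [ 0.5871 -0.2012  0.078 ]]
((592.1328125, -206.06143188476562), (149.59153747558594, 150.2068634033203), 1.4876952171325684)
scene4 63 [[ 0.5561 -0.2119  0.0669]
 [ 0.5664 -0.2081  0.0757]
 [ 0.5859 -0.2007  0.0804]]
((591.7283325195312, -205.05648803710938), (157.37039184570312, 152.35604858398438), 1.5420879125595093)
```

apply_moves([
  [45, 0.21, -0.05, 0, 0],
  [45, 0, 0, -0.7, 0],
  [45, 0, 0, -0.8, 0],
  [45, 0, 0, -0.8, 0],
  [45, 0, 0, -0.6, 0],
  [45, 0, 0, -0.4, 0],
  [45, 0, 0, 0, 0],
  [45, 0, 0, 0, 0],
])

```text
clock: 18.7
position: [0.5755, -0.2057, 0.1514]
ee_rot: [3.141, 0.028, 0.002]
force: [-0.1, 0.3, 0.7]
width: 0.451
gripper_force: 0.0
```

```bash
python3 s.py; python3 - <<'E'
from h import *
st,im,d,P=shoot("wrist")
cv2.imwrite("pics/w5.png",im[...,::-1])
Q=P.reshape(-1,3)
T=Q[(Q[:,2]>.066)&(Q[:,2]<.082)&(Q[:,0]>.54)&(Q[:,0]<.61)&(abs(Q[:,1]+.206)<.02)]
print(len(T),np.percentile(T,[2,50,98],axis=0).round(4) if len(T) else 0)
E
```

```text
[ 0.5755 -0.2057  0.1514] closing ang 91.03511614735143 [-0.1  0.3  0.7] [ 0.37  0.49 -0.16  1.69  0.09  0.97 -1.38] 0.4507713300308555 18.7
383 [[ 0.5587 -0.2116  0.0681]
 [ 0.5741 -0.2066  0.0762]
 [ 0.5874 -0.2012  0.0777]]
```

apply_moves([
  [45, -0.035, -0.012, -0.4, 0],
  [45, 0, 0, -0.5, 0],
  [45, 0, 0, -0.5, 0],
  [45, 0, 0, -0.27, 0],
  [45, 0, 0, 0, 0],
  [45, 0, 0, 0, 0],
  [0, 0, 0, 0, 0],
  [0, 0, 0, 0, 0],
  [0, 0, 0, 0, 0],
  [0, 0, 0, 0, 0],
  [0, 0, 0, 0, 0],
  [0, 0, 0, 0, 0],
], newtons=30)

```text
clock: 20.25
position: [0.5721, -0.2065, 0.0508]
ee_rot: [3.141, 0.028, 0.0]
force: [-0.7, 0.3, 2.5]
width: 0.106
gripper_force: 30.0
```

Gripped at about 9.8 mm, which matches the tab. I'll pull it straight up.

apply_moves([
  [0, 0, 0, 0.1, 0],
  [0, 0, 0, 0.15, 0],
  [0, 0, 0, 0.2, 0],
  [0, 0, 0, 0.2, 0],
  [0, 0, 0, 0, 0],
])

```text
clock: 20.88
position: [0.573, -0.2067, 0.0911]
ee_rot: [3.141, 0.028, 0.004]
force: [0.2, -0.6, -0.3]
width: 0.11
gripper_force: 30.0
```

apply_moves([
  [0, 0, 0, 0.35, 0],
  [0, 0, 0, 0.4, 0],
  [0, 0, 0, 0.4, 0],
  [0, 0, 0, 0.4, 0],
  [0, 0, 0, 0.27, 0],
  [0, 0, 0, 0, 0],
])

```text
clock: 21.62
position: [0.5727, -0.2066, 0.1997]
ee_rot: [3.141, 0.028, 0.003]
force: [-0.7, -0.7, -0.8]
width: 0.102
gripper_force: 30.0
```

apply_moves([
  [0, -0.03, -0.2, 0, 0],
  [0, -0.04, -0.36, 0, 0],
  [0, -0.04, -0.4, 0, 0],
  [0, -0.04, -0.4, 0, 0],
  [0, -0.04, -0.4, 0, 0],
  [0, -0.05, -0.4, 0, 0],
  [0, -0.05, -0.4, 0, 0],
  [0, -0.05, -0.4, 0, 0],
  [0, -0.04, -0.3, 0, 0],
  [0, 0, -0.14, 0, 0],
  [0, 0, 0, 0, 0],
  [0, 0, 0, 0, 0],
])

```text
clock: 23.12
position: [0.5499, -0.4092, 0.1989]
ee_rot: [-3.141, -0.03, -0.0]
force: [0.4, 0.0, -0.3]
width: 0.108
gripper_force: 30.0
```

```bash
python3 s.py; python3 - <<'E'
from h import *
st,im,d,P=shoot("scene");Q=P.reshape(-1,3)
T=Q[(Q[:,2]>.12)&(Q[:,2]<.24)&(abs(Q[:,0]-.55)<.08)&(abs(Q[:,1]+.411)<.02)]
print(len(T),np.percentile(T,[1,50,99],axis=0).round(4) if len(T) else 0)
C=Q[(Q[:,2]>.12)&(Q[:,2]<.225)&(abs(Q[:,0]-.67)<.03)&(abs(Q[:,1]+.2)<.07)]
print(len(C),np.polyfit(C[:,2]-.085,C[:,0],1))
cv2.imwrite("pics/s6.png",cv2.resize(im[100:300,150:450],None,fx=2,fy=2)[...,::-1])
E
```

```text
[ 0.5499 -0.4092  0.1989] closing ang 91.09856074604086 [ 0.4  0.  -0.3] [ 0.63  0.56 -0.12  1.43  0.07  1.15 -1.04] 0.10766197587987861 23.125
696 [[ 0.5026 -0.4308  0.158 ]
 [ 0.5383 -0.4118  0.2044]
 [ 0.5895 -0.3926  0.2388]]
1975 [0.00790331 0.66725971]
```

View pics/s6.png

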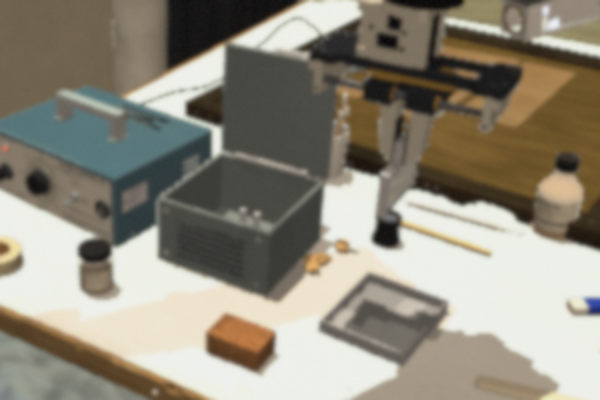

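The scene view shows the plate upright in the gripper at (400,175) over the tray. Its lower edge is at z of about 0.155, the cover is upright, the box is empty, and the block is on the table at (240,340).

```bash
python3 -c "
from cell import arm;print(arm.sign_off())"
```

```text
the job is handed in; nothing more can be done
None
```

I wiped the three chips off, set the block back on the table, left the cover standing open, and handed the job in with the filter plate held upright about 15 cm above the middle of the tray; the jar, loupe and tape roll were not touched.

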